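Make up two grinding arbors

TASK

Make up the two arbors standing on the jeweller's bench. On the tall one, on the round base, thread from the bottom up the large grinding wheel, the aluminium spacer, the small grinding wheel and last the brass cap; on the short one, on the square base, put the wooden lap with its hub upwards. Each part must lie flat on the one below it, and be let go.

Things in the scene. Friction and masses are not known exactly. Their poses are not given: they have to be found in the camera images.
- tall_arbor: Fixed stand: dark steel round base, 84 mm across and 12 mm thick, with a bright steel post of 10 mm diameter in its middle that rises 58 mm above the base's top (70 mm above the bench); the last 8 mm taper to a 4 mm tip. Origin at the centre of the base's underside, on the bench, on the post's axis; z up.
- short_arbor: Fixed stand: dark steel square base, 70 by 70 mm and 12 mm thick, with a bright steel post of 10 mm diameter in its middle that rises 38 mm above the base's top (50 mm above the bench); the last 8 mm taper to a 4 mm tip. Origin at the centre of the base's underside, on the bench, on the post's axis; z up, x and y square to the base's sides.
- large_wheel: The large grinding wheel: plain grey stone ring, outer diameter 58 mm, 18 mm thick, with a 20 mm hole right through; about 90 g. Origin at the centre of its underside, z up the axis (yaw means nothing). Starts flat on the bench, underside down, anywhere.
- small_wheel: The small grinding wheel: plain grey stone ring, outer diameter 44 mm, 18 mm thick, with a 20 mm hole right through; about 50 g. Origin at the centre of its underside, z up the axis (yaw means nothing). Starts flat on the bench, underside down, anywhere.
- spacer: The spacer: thin-walled aluminium collar, outer diameter 30 mm, 14 mm tall, with a 20 mm hole right through; about 20 g. Origin at the centre of its underside, z up the axis (yaw means nothing). Starts flat on the bench, underside down, anywhere.
- cap: The cap: brass, outer diameter 28 mm, 24.5 mm tall, top closed and bevelled, with a blind hole of 18 mm diameter and 18 mm depth in its underside that goes over the post's tip (the sides are straight up to 21 mm); about 70 g. Origin at the centre of its underside, z up the axis (yaw means nothing). Starts flat on the bench, underside down, anywhere.
- lap: The lap: pale wooden disc, 54 mm in diameter and 12 mm thick, with a 30 mm diameter hub standing on it up to 34 mm above the underside; a 20 mm hole goes right through disc and hub; about 50 g. Its hub points up. Origin at the centre of its underside, z up the axis (yaw means nothing). Starts flat on the bench, underside down, anywhere.
Mind the look-alikes: they are no part of the job. What is shaped like the lap but blue or turquoise is not meant.

How it is judged:
By the outcome, as a careful person would: the job done as asked, in the order asked, and still so for the second after the job is handed in, with the robot touching nothing.
It also fails if it takes over 128 s, if anything falls off the work surface, if the arm or the gripper's body presses on something with over 40 N, if the wrist force passes 120 N, or if a joint passes its speed limit or range.

ROBOT

A 7-joint arm with a two-finger parallel gripper is mounted at the origin on the work surface. World frame = base frame: x ahead of the robot, y to its left, z up, the work surface at z = 0. Lengths are in m, angles in rad, forces in N, time in s.
With the tool pointing down it reaches from about 0.425 to 0.875 m from the base axis. Payload 4.7 kg.
Tool frame: the origin (TCP) lies at the very end of the fingers, on their centre line; the grasp point (between the pads) lies behind it (ctrl.tcp_to_grasp is the z of the grasp point in the tool frame, in m); z points along the fingers, y is the line along which they close (so a half turn about z gives the same grasp; the last joint's range is limited). The gripper opens to 87 mm and grips with 3 to 60 N. Pads are 19 mm wide; open, the fingers measure 117 mm over their backs; the gripper's body (75 mm by 190 mm) begins 51 mm behind the grasp point.
Start: joints at [-1.133, 0.321, -0.07, 1.45, 0.023, 1.371, -0.057], TCP at [0.267, 0.593, 0.19] pointing down, gripper open.
Joint ranges: [-2.86, 2.86], [-0.3, 2.09], [-1.38, 1.24], [0.06, 2.45], [-1.56, 4.7], [0.09, 2.05], [-2.69, 2.69]. Speed limits (rad/s): [2.57, 2.57, 3.14, 3.14, 3.14, 3.14, 3.14].

INTERFACE

Orientations are given as a rotation vector (axis times angle).
In Python, from bench import ctrl gives the robot as it stands.
- The arm moves only by the tool step_arm, never from a script. Its argument "targets" is a list of rows, each a list of 7 numbers: the shift along the world's x, y, z in cm, then the turn, a rotation vector about the world's x, y, z in degrees, then the opening, from 0 (shut) to 1 (fully open). A call has exactly 5 rows; each row shifts and turns the commanded pose from where the row before left it; what a row does not reach is not made up. A row lasts 1/12 s, in which the tool goes at most 41.7 mm and 7.16 degrees, less where a joint would pass 70% of its speed; a pose out of reach is approached as far as the arm can. A call with a gripper value outside its range is refused whole. The fingers move at their own pace and stop on an object; "force" is the grip in N (left out, the last holds). Time passes only in rows, so rows that do not move let the fingers close, or fill a call up. It gives the time, the measured TCP pose, the force, the opening and the grip force at its end, in the units of the state.
- ctrl.get_state(): the state, without advancing time (a new reading comes with each control period).
- ctrl.get_image(name): name is "scene" or "top" or "wrist"; returns (picture, depth): 480x640x3 uint8, red, green, blue; 480x640 float32, m along the optical axis (not along the pixel's ray), 0 where there is no reading.
- ctrl.camera_params(name): a dict with "intrinsics" (3x3 intrinsics, pixels), "rvec" (rotation vector, rad) and "tvec" (3), from world to camera coordinates, as OpenCV has them; the wrist camera has in their place "hand_eye" (4x4, takes a point from camera to tool coordinates, whose origin is the TCP and whose axes are the flange's). Camera axes: x right, y down, z forward; pixel columns grow to the right and rows downward; lengths in m; the calibration is good to about 2 mm. A picture is of the moment at which its call begins: read the wrist's pose just before it. camera_params takes no time and is no camera call.
- ctrl.close_job(): hands the job in; it is judged then, once.
The state is a dict: "time": time; "joint_positions": joint angles; "qd": joint speeds; "joint_torque": joint torques, N m; "position": TCP position; "tool_rot": TCP orientation; "ft_force": force on the tool from outside, world axes, zero at the start; "torque": the same for the moment, N m; "grip_width": opening from 0.0 (shut) to 1.0 (fully open); "grip_force": force on a finger pad.
Only numpy, scipy, OpenCV 4.12 (cv2) and the standard library are available. Lean on these libraries where they do the work, as an engineer would, in place of code of your own. Each camera call takes 0.05 s, during which the arm holds its last target. There are 200 camera calls.

## Working session

There is one attempt and no reset: what is moved stays moved. The work goes in short steps, Python scripts to look and compute and a tool call to move; the robot and the scene stay as the last step left them, time stands still between calls to the robot, and variables do not carry over. Pictures are saved under pics/ and viewed, at most 14 in all, crops included, and the job is handed in when it is done.

Besides the shell and the picture viewer there is one more tool, called after "Request:" as name([rows], argument=value, ...), one row to a line, values as JSON. step_arm: Moves the arm, as the interface text tells. Its arguments: {"type":"object","properties":{"targets":{"type":"array"},"force":{"type":"number"}},"required":["targets"]}

```bash
ls; mkdir -p pics
python3 - <<'E'
from bench import ctrl
import cv2,numpy as np
print(ctrl.get_state()); print(ctrl.tcp_to_grasp)
for n in ("top","scene"):
    im,d=ctrl.get_image(n); cv2.imwrite(f"pics/{n}0.png",im[:,:,::-1]); np.savez(f"{n}0.npz",im=im,d=d)
    p=ctrl.camera_params(n); print(n,p)
print(ctrl.camera_params("wrist"))
E
```

```text
pics
{'time': 0.0, 'joint_positions': array([-1.13291086,  0.32180209, -0.07008452,  1.4517008 ,  0.02259492,
        1.37074747, -0.05682282]), 'qd': array([ 0.00128139, -0.00141803,  0.00121188, -0.00139915,  0.00028317,
       -0.00092451, -0.00087616]), 'joint_torque': array([ 6.48045370e-04, -4.91283488e+01, -4.03469000e-01, -3.12522089e+01,
       -6.38068607e-02,  4.41410369e-02,  2.08013134e-04]), 'position': array([0.26708514, 0.59192473, 0.18926216]), 'tool_rot': array([-6.60482090e-01, -3.07106788e+00,  2.89962129e-03]), 'ft_force': array([-0.05843683, -0.58299608,  0.03574279]), 'torque': array([-0.05936353,  0.05022698,  0.03231461]), 'grip_force': 0.0, 'grip_width': 1.0007535245798085}
-0.0187
top {'intrinsics': array([[512.85440612,   0.        , 319.96883684],
       [  0.        , 512.85440612, 241.83843858],
       [  0.        ,   0.        ,   1.        ]]), 'rvec': array([ 2.11296607, -2.12035115,  0.18617413]), 'tvec': array([0.0778482 , 0.55245953, 1.14055908])}
scene {'intrinsics': array([[618.27783788,   0.        , 313.88313373],
       [  0.        , 618.27783788, 243.90808484],
       [  0.        ,   0.        ,   1.        ]]), 'rvec': array([ 1.83643093,  1.33272404, -0.66596607]), 'tvec': array([-0.23548577, -0.2606464 ,  1.55404451])}
{'intrinsics': array([[335.2605919 ,   0.        , 316.5582377 ],
       [  0.        , 335.2605919 , 239.42002737],
       [  0.        ,   0.        ,   1.        ]]), 'hand_eye': array([[-2.69715560e-04, -9.53994821e-01, -2.99822961e-01,
         8.32634635e-02],
       [ 9.99999723e-01, -4.65319133e-04,  5.80998061e-04,
        -5.38918951e-04],
       [-6.93782501e-04, -2.99822721e-01,  9.53994683e-01,
        -1.94462281e-01],
       [ 0.00000000e+00,  0.00000000e+00,  0.00000000e+00,
         1.00000000e+00]])}
```

View pics/top0.png

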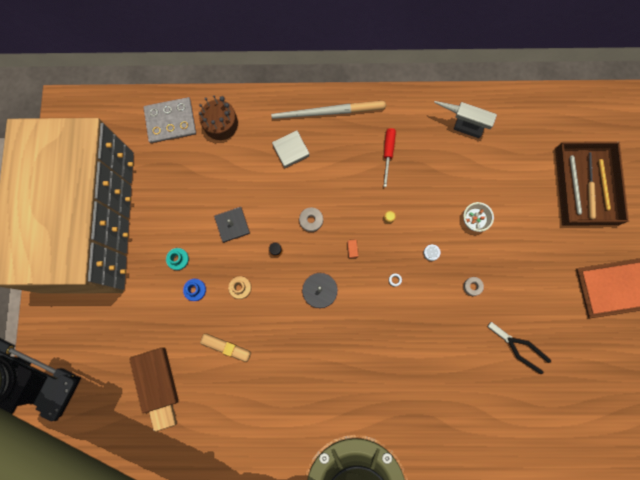

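View pics/scene0.png

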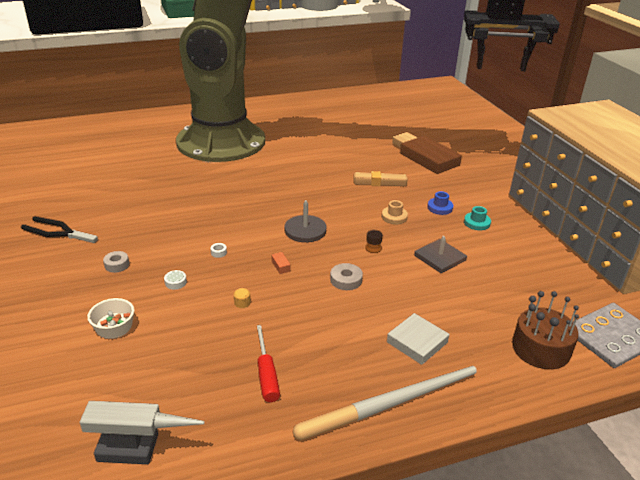

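Top view: tall arbor (319,290), short arbor (231,224), large wheel (311,219), small wheel (474,287), spacer (396,280), brass cap (390,216), wooden lap (239,287). The turquoise and blue laps are at (177,259) and (194,290).

```bash
cat > h.py <<'E'
import numpy as np,cv2
from scipy.spatial.transform import Rotation as R
from bench import ctrl
def cam(n,st=None):
    p=ctrl.camera_params(n);K=p["intrinsics"]
    if n=="wrist":
        T=np.eye(4);T[:3,:3]=R.from_rotvec(st["tool_rot"]).as_matrix();T[:3,3]=st["position"]
        T=T@p["hand_eye"];return K,T[:3,:3],T[:3,3]
    r=R.from_rotvec(p["rvec"]).as_matrix();return K,r.T,-r.T@p["tvec"]
def cloud(d,c):
    K,r,t=c;v,u=np.mgrid[:480,:640]
    X=np.stack([(u-K[0,2])/K[0,0]*d,(v-K[1,2])/K[1,1]*d,d],-1);return X@r.T+t
def ray(u,v,z,c):
    K,r,t=c;q=r@np.array([(u-K[0,2])/K[0,0],(v-K[1,2])/K[1,1],1]);return t+q*(z-t[2])/q[2]
E
python3 - <<'E'
from h import *
f=np.load("top0.npz");im,d=f["im"],f["d"];c=cam("top");P=cloud(d,c);print("cam",c[2])
Z=P[...,2];print("table z",np.median(Z[300:420,380:460]),Z[300:420,380:460].std())
H={"large":(311,219,.018),"small":(474,287,.018),"spacer":(396,280,.014),"cap":(390,216,.0245),"lap":(239,287,.034),"tall":(319,290,.012),"short":(231,224,.012)}
for n,(u,v,h) in H.items():
    m=np.zeros(Z.shape,np.uint8);s=26;m[v-s:v+s,u-s:u+s]=Z[v-s:v+s,u-s:u+s]>.006
    k,l,st,ce=cv2.connectedComponentsWithStats(m)
    i=min(range(1,k),key=lambda i:np.hypot(*(ce[i]-(u,v))))
    q=l==i;top=q&(abs(Z-h)<.004)
    x,y=P[...,0][top],P[...,1][top]
    co,_=cv2.findContours(top.astype(np.uint8),0,1);(a,b),r=cv2.minEnclosingCircle(max(co,key=cv2.contourArea))
    print(n,st[i],"z max/med",Z[q].max().round(4),np.median(Z[q]).round(4),"ray",ray(a,b,h,c).round(4)[:2],"diam",(2*r*(c[2][2]-h)/c[0][0,0]).round(4),"bbox c",((x.max()+x.min())/2).round(4),((y.max()+y.min())/2).round(4),"size",np.ptp(x).round(3),np.ptp(y).round(3))
E
```

```text
cam [0.32916225 0.06081875 1.22478577]
table z -0.0010641491223449817 0.07178712500820958
large [299 207  24  25 405] z max/med 1.2248 0.017 ray [0.6169 0.0995] diam 0.0552 bbox c 0.6177 0.0992 size 0.057 0.056
small [463 277  20  19 241] z max/med 0.0241 0.0168 ray [ 0.4524 -0.2831] diam 0.0442 bbox c 0.4534 -0.2835 size 0.041 0.042
spacer [388 273  13  13  75] z max/med 1.2248 0.0125 ray [ 0.4696 -0.1   ] diam 0.029 bbox c 0.4696 -0.0998 size 0.028 0.027
cap [383 210  12  13 116] z max/med 1.2248 0.0221 ray [ 0.6218 -0.0897] diam 0.026 bbox c 0.6226 -0.0898 size 0.028 0.025
lap [227 276  25  23 367] z max/med 1.2248 0.0122 ray [0.4527 0.2695] diam 0.0289 bbox c 0.4526 0.27 size 0.028 0.028
tall [302 272  35  36 966] z max/med 1.2248 0.0111 ray [0.4454 0.0791] diam 0.0835 bbox c 0.4461 0.079 size 0.083 0.081
short [214 206  35  36 801] z max/med 1.2248 0.0112 ray [0.6069 0.2925] diam 0.0931 bbox c 0.6074 0.2928 size 0.087 0.085
```

Measured sizes and heights match the given ones. First I pick the lap at (0.453, 0.270), moving away from the cabinet.

Request:
step_arm([
  [0.8, -3.9, 0, 0, 0, 0, 0.6],
  [0.8, -3.9, 0, 0, 0, 0, 0.6],
  [0.8, -3.9, 0, 0, 0, 0, 0.6],
  [0.8, -3.9, 0, 0, 0, 0, 0.6],
  [0.8, -3.9, 0, 0, 0, 0, 0.6],
], force=15)

```text
time: 0.52
position: [0.3073, 0.3953, 0.1898]
tool_rot: [-0.66, -3.071, 0.001]
ft_force: [1.1, -0.4, 0.1]
grip_width: 0.709
grip_force: 0.0
```

Request:
step_arm([
  [2.8, -2.5, -1, 0, 0, 0, 0.6],
  [2.8, -2.5, -1, 0, 0, 0, 0.6],
  [2.8, -2.5, -1, 0, 0, 0, 0.6],
  [2.8, -2.5, -1, 0, 0, 0, 0.6],
  [2.8, -2.5, -1, 0, 0, 0, 0.6],
])

```text
time: 0.93
position: [0.4481, 0.2709, 0.1399]
tool_rot: [0.66, 3.071, 0.0]
ft_force: [0.1, 0.6, -0.3]
grip_width: 0.602
grip_force: 0.0
```

Request:
step_arm([
  [0, 0, 0, 0, 0, 0, 0.6],
  [0, 0, 0, 0, 0, 0, 0.6],
  [0, 0, 0, 0, 0, 0, 0.6],
  [0, 0, 0, 0, 0, 0, 0.6],
  [0, 0, 0, 0, 0, 0, 0.6],
])

```text
time: 1.35
position: [0.4464, 0.274, 0.1406]
tool_rot: [-0.656, -3.072, -0.001]
ft_force: [0.5, -0.1, 0.9]
grip_width: 0.603
grip_force: 0.0
```

```bash
cat >> h.py <<'E'
def look(x,y,h,rad,save=None,lo=.004):
    st=ctrl.get_state();im,d=ctrl.get_image("wrist");c=cam("wrist",st);P=cloud(d,c)
    if save: cv2.imwrite(save,im[:,:,::-1])
    m=((np.hypot(P[...,0]-x,P[...,1]-y)<rad+.015)&(abs(P[...,2]-h)<lo)&(d>0)).astype(np.uint8)
    co,_=cv2.findContours(m,0,1);k=max(co,key=cv2.contourArea)
    (a,b),(w,l),_=cv2.fitEllipse(cv2.convexHull(k));X=ray(a,b,h,c)
    print("tcp",st["position"].round(4),"obj",X.round(4)[:2],"px",round(a),round(b),"diam mm",(np.array([w,l])*d[m>0].mean()/c[0][0,0]*1e3).round(1),"z",np.median(P[...,2][m>0]).round(4),"cm to go",((X-st["position"])*100).round(2)[:2])
E
python3 - <<'E'
from h import *
for i in range(3): print(ctrl.get_state()["position"])
look(.4527,.2695,.034,.015,"pics/w1.png")
look(.4527,.2695,.034,.015)
E
```

```text
[0.44639716 0.27399191 0.14062431]
[0.44639716 0.27399191 0.14062431]
[0.44639716 0.27399191 0.14062431]
tcp [0.4464 0.274  0.1406] obj [0.4504 0.2699] px 315 233 diam mm [28.7 29.2] z 0.0336 cm to go [ 0.4  -0.41]
tcp [0.4465 0.2739 0.1407] obj [0.4504 0.2697] px 315 233 diam mm [28.6 29.2] z 0.0338 cm to go [ 0.39 -0.41]
```

View pics/w1.png

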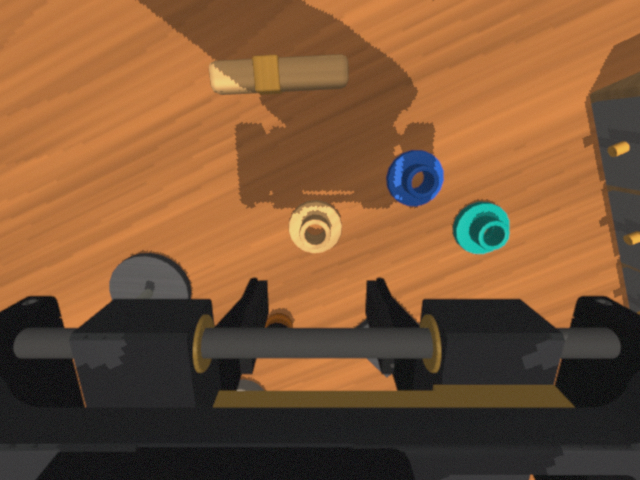

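The wrist picture shows the wooden lap at (315,233) between the fingers' line. The blue lap is at (415,178) and the turquoise at (482,228), both clear of it. Next I descend on the hub.

Request:
step_arm([
  [0.45, -0.4, -3, 0, 0, 0, 0.6],
  [0, 0, -3, 0, 0, 0, 0.6],
  [0, 0, -3, 0, 0, 0, 0.6],
  [0, 0, -2, 0, 0, 0, 0.6],
  [0, 0, -1.5, 0, 0, 0, 0.6],
])

```text
time: 1.87
position: [0.4502, 0.2683, 0.0132]
tool_rot: [-0.658, -3.07, 0.003]
ft_force: [0.2, -0.1, 0.3]
grip_width: 0.602
grip_force: 0.0
```

Request:
step_arm([
  [0, 0, 0, 0, 0, 0, 0.6],
  [0, 0, 0, 0, 0, 0, 0.2],
  [0, 0, 0, 0, 0, 0, 0.2],
  [0, 0, 0, 0, 0, 0, 0.2],
  [0, 0, 0, 0, 0, 0, 0.2],
], force=15)

```text
time: 2.28
position: [0.4527, 0.2693, 0.0168]
tool_rot: [0.66, 3.07, 0.003]
ft_force: [-0.1, -0.2, 0.9]
grip_width: 0.379
grip_force: 0.0
```

Request:
step_arm([
  [0, 0, 0, 0, 0, 0, 0.2],
  [0, 0, 0, 0, 0, 0, 0.2],
  [0, 0, 0, 0, 0, 0, 0.2],
  [0, 0, 0, 0, 0, 0, 0.2],
  [0, 0, 0, 0, 0, 0, 0.2],
])

```text
time: 2.7
position: [0.4518, 0.2685, 0.0154]
tool_rot: [0.661, 3.071, 0.0]
ft_force: [-0.0, 0.3, 0.6]
grip_width: 0.206
grip_force: 0.0
```

The fingers shut past the 30 mm hub, so the grasp missed. I look again.

Run:
```python
from h import *
print(ctrl.get_state())
im,d=ctrl.get_image("wrist");cv2.imwrite("pics/w2.png",im[:,:,::-1])
im,d=ctrl.get_image("scene");cv2.imwrite("pics/s2.png",cv2.resize(im[100:320,280:560,::-1],None,fx=2.5,fy=2.5))
```

```text
{'time': 2.7, 'joint_positions': array([-0.76042941,  0.21801753,  0.19176678,  1.95869493, -0.0500464 ,
        0.96921652,  0.60225356]), 'qd': array([ 1.53534996e-05,  3.36692783e-03, -2.29875037e-04, -1.88988900e-03,
        1.66810262e-03,  2.28139593e-04, -1.93382080e-04]), 'joint_torque': array([-1.44337966e-03, -3.77788210e+01,  1.42501730e+00, -2.62716472e+01,
       -2.42023979e-02,  7.33796787e-02, -1.35358405e-04]), 'position': array([0.45183272, 0.2685026 , 0.01544046]), 'tool_rot': array([6.60689600e-01, 3.07125908e+00, 1.57055116e-04]), 'ft_force': array([-0.01977288,  0.27246771,  0.55545702]), 'torque': array([ 0.01587408, -0.00754308, -0.02046677]), 'grip_force': 0.0, 'grip_width': 0.20629505424204117}
```

View pics/w2.png

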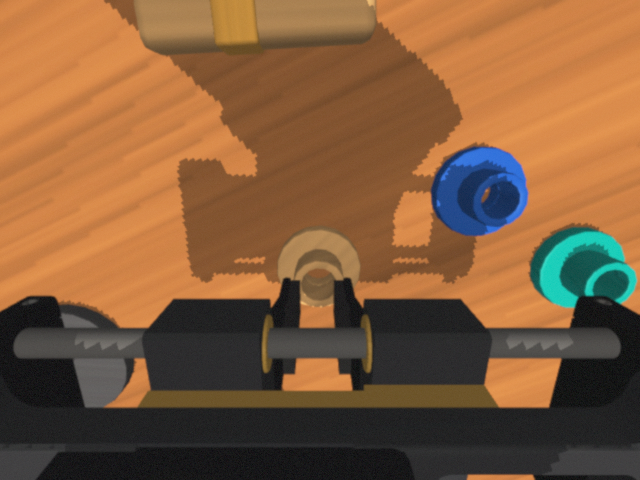

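View pics/s2.png

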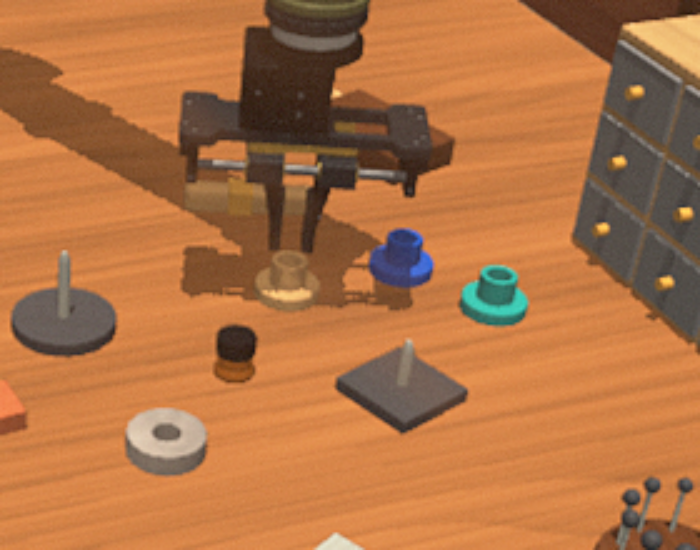

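Run:
```python
from h import *
st=ctrl.get_state();im,d=ctrl.get_image("wrist");c=cam("wrist",st);P=cloud(d,c)
for u,v in [(560,120),(100,230),(260,290),(320,240),(300,270),(320,262),(285,300),(352,300),(290,285),(345,285)]: print(u,v,P[v,u].round(4),d[v,u])
look(.4518,.27,.034,.015)
f,D=ctrl.get_image("scene");C=cam("scene");Q=cloud(D,C)
K,r,t=C
def pr(X): q=r.T@(np.array(X)-t);q=K@q/q[2];return q[:2].round(1)
print("tcp projected",pr(st["position"]),"crop",(pr(st["position"])-[280,100])*2.5)
for u,v in [(277,245),(307,250),(275,225)]:
    uu,vv=int(280+u/2.5),int(100+v/2.5);print(Q[vv-2:vv+1,uu].round(3).tolist())
```

```text
560 120 [0.4273 0.4356 0.0016] 0.19640416
100 230 [ 0.372   0.1492 -0.0005] 0.21845761
260 290 [ 0.4535  0.2243 -0.0011] 0.23210041
320 240 [0.4335 0.2786 0.0125] 0.20694457
300 270 [0.4387 0.2637 0.0342] 0.18947922
320 262 [0.4391 0.2758 0.0336] 0.1887085
285 300 [0.4348 0.26   0.0739] 0.150992
352 300 [0.448  0.2874 0.0726] 0.15253009
290 285 [0.4369 0.2599 0.0541] 0.17047863
345 285 [0.4472 0.2857 0.0568] 0.16759844
tcp [0.4518 0.2684 0.0153] obj [0.4501 0.2699] px 318 283 diam mm [28.1 28.9] z 0.0336 cm to go [-0.17  0.15]
tcp projected [393.5 210.3] crop [283.75 275.75]
[[0.461, 0.252, 0.058], [0.455, 0.255, 0.052], [0.461, 0.252, 0.053]]
[[0.464, 0.278, 0.05], [0.47, 0.275, 0.052], [0.467, 0.277, 0.048]]
[[0.456, 0.253, 0.073], [0.454, 0.254, 0.07], [0.454, 0.254, 0.067]]
```

The fingertips seem to sit well above the reported TCP height, so I measure the real finger end from both cameras.

Run:
```python
from h import *
st=ctrl.get_state();im,d=ctrl.get_image("wrist");c=cam("wrist",st);P=cloud(d,c)
g=im.max(2)<60
for nm,(a,b) in {"L":(275,302),"R":(332,360)}.items():
    s=np.zeros(g.shape,bool);s[270:310,a:b]=1
    q=P[s&g&(P[...,2]>.038)];q=q[np.argsort(q[:,2])];print(nm,len(q),q[:40:5].round(4).tolist())
f,D=ctrl.get_image("scene");Q=cloud(D,cam("scene"))
s=np.zeros(g.shape,bool);s[180:202,384:410]=1
q=Q[s&(f.max(2)<60)];q=q[np.argsort(q[:,2])];print("scene",len(q),q[:60:6].round(4).tolist())
```

```text
L 604 [[0.4349, 0.2586, 0.0482], [0.4392, 0.2636, 0.0492], [0.4377, 0.262, 0.0496], [0.4369, 0.2607, 0.05], [0.4379, 0.262, 0.0503], [0.4386, 0.2628, 0.0509], [0.4347, 0.2573, 0.0512], [0.4348, 0.259, 0.0513]]
R 616 [[0.4479, 0.2867, 0.0477], [0.447, 0.2819, 0.0488], [0.4475, 0.2817, 0.049], [0.4476, 0.2867, 0.0496], [0.4481, 0.287, 0.05], [0.447, 0.2863, 0.0504], [0.447, 0.2852, 0.0507], [0.4467, 0.2808, 0.0509]]
scene 28 [[0.4705, 0.2793, 0.0491], [0.4751, 0.276, 0.0593], [0.4565, 0.2506, 0.0715], [0.4583, 0.2551, 0.0831], [0.4723, 0.2821, 0.0931]]
```

Run:
```python
from h import *
st=ctrl.get_state();im,d=ctrl.get_image("wrist");c=cam("wrist",st);P=cloud(d,c)
for u,v in [(320,340),(220,305),(220,350),(320,395),(320,420),(290,320),(320,370),(30,310)]: print(u,v,P[v,u].round(4))
```

```text
320 340 [0.4222 0.2822 0.1351]
220 305 [0.4055 0.2598 0.1276]
220 350 [0.4111 0.261  0.1413]
320 395 [0.4297 0.2788 0.1452]
320 420 [0.4286 0.2792 0.1536]
290 320 [0.438  0.2621 0.0876]
320 370 [ 5.302e-01  2.354e-01 -1.000e-04]
30 310 [0.3853 0.2117 0.1279]
```

The real fingertips are 33 mm above the reported TCP, so true tip z = reading + 0.033; xy agrees. I open and go down that much further.

Request:
step_arm([
  [-0.15, 0.1, 0, 0, 0, 0, 0.6],
  [0, 0, 0, 0, 0, 0, 0.6],
  [0, 0, 0, 0, 0, 0, 0.6],
  [0, 0, 0, 0, 0, 0, 0.6],
  [0, 0, 0, 0, 0, 0, 0.6],
])

```text
time: 3.52
position: [0.4503, 0.2695, 0.0154]
tool_rot: [0.661, 3.071, 0.0]
ft_force: [-0.2, 0.2, 0.1]
grip_width: 0.489
grip_force: 0.0
```

Request:
step_arm([
  [0, 0, -0.8, 0, 0, 0, 0.6],
  [0, 0, -0.8, 0, 0, 0, 0.6],
  [0, 0, -0.8, 0, 0, 0, 0.6],
  [0, 0, -0.8, 0, 0, 0, 0.6],
  [0, 0, 0, 0, 0, 0, 0.6],
])

```text
time: 3.93
position: [0.4487, 0.2684, -0.019]
tool_rot: [-0.66, -3.069, 0.005]
ft_force: [-0.8, -0.1, 0.1]
grip_width: 0.601
grip_force: 0.0
```

Request:
step_arm([
  [0, 0, 0, 0, 0, 0, 0.2],
  [0, 0, 0, 0, 0, 0, 0.2],
  [0, 0, 0, 0, 0, 0, 0.2],
  [0, 0, 0, 0, 0, 0, 0.2],
  [0, 0, 0, 0, 0, 0, 0.2],
])

```text
time: 4.35
position: [0.4507, 0.2697, -0.0162]
tool_rot: [0.661, 3.071, 0.001]
ft_force: [-0.4, -0.7, -1.2]
grip_width: 0.33
grip_force: 15.0
```

Request:
step_arm([
  [0, 0, 0, 0, 0, 0, 0.2],
  [0, 0, 0, 0, 0, 0, 0.2],
  [0, 0, 0, 0, 0, 0, 0.2],
  [0, 0, 0, 0, 0, 0, 0.2],
  [0, 0, 0, 0, 0, 0, 0.2],
])

```text
time: 4.77
position: [0.4507, 0.2698, -0.0162]
tool_rot: [0.661, 3.071, 0.001]
ft_force: [-0.8, -0.9, 3.2]
grip_width: 0.332
grip_force: 15.0
```

Request:
step_arm([
  [0, 0, 1, 0, 0, 0, 0.2],
  [0, 0, 2, 0, 0, 0, 0.2],
  [0, 0, 2, 0, 0, 0, 0.2],
  [0, 0, 2, 0, 0, 0, 0.2],
  [0, 0, 2, 0, 0, 0, 0.2],
])

```text
time: 5.18
position: [0.4499, 0.2691, 0.0744]
tool_rot: [-0.661, -3.071, 0.001]
ft_force: [0.4, 0.8, -0.7]
grip_width: 0.328
grip_force: 15.0
```

Request:
step_arm([
  [1.1, 0.45, 0, 0, 0, 0, 0.2],
  [2, 0.45, 0, 0, 0, 0, 0.2],
  [2, 0.45, 0, 0, 0, 0, 0.2],
  [2, 0.45, 0, 0, 0, 0, 0.2],
  [1.3, 0.45, 0, 0, 0, 0, 0.2],
])

```text
time: 5.6
position: [0.5359, 0.2916, 0.0737]
tool_rot: [0.662, 3.07, -0.0]
ft_force: [0.1, -0.2, -0.7]
grip_width: 0.332
grip_force: 15.0
```

Request:
step_arm([
  [0, 0, 0, 0, 0, 0, 0.2],
  [0, 0, 0, 0, 0, 0, 0.2],
  [0, 0, 0, 0, 0, 0, 0.2],
  [0, 0, 0, 0, 0, 0, 0.2],
  [0, 0, 0, 0, 0, 0, 0.2],
])

```text
time: 6.02
position: [0.5334, 0.292, 0.0735]
tool_rot: [-0.66, -3.071, -0.0]
ft_force: [-0.3, 0.0, -0.6]
grip_width: 0.332
grip_force: 15.0
```

Run:
```python
from h import *
st=ctrl.get_state();im,d=ctrl.get_image("wrist");c=cam("wrist",st);P=cloud(d,c)
cv2.imwrite("pics/w3.png",im[:,:,::-1]);print(st["position"],st["grip_width"])
np.savez("w3.npz",P=P,d=d,im=im)
K,r,t=c
for X in [(.6069,.2925,.05),(.6069,.2925,.012)]:
    q=r.T@(np.array(X)-t);q=K@q/q[2];print(q[:2].round(1))
```

```text
[0.53342317 0.29199525 0.07348997] 0.3320687382805243
[357.7 342.6]
[352.6 316.4]
```

View pics/w3.png

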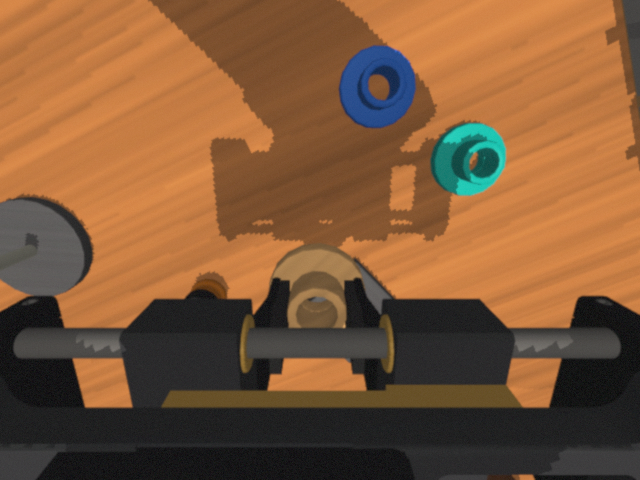

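The held lap is at (318,280) in the fingers, and the short arbor is hidden behind them with only its edge showing at (375,280). I measure the arbors from the stored scene view as a second source.

Run:
```python
from h import *
for cn in ("scene","top"):
    f=np.load(cn+"0.npz");im,d=f["im"],f["d"];c=cam(cn);P=cloud(d,c)
    for n,x,y,r,h in [("large",.617,.0995,.029,.018),("small",.4525,-.283,.022,.018),("spacer",.4696,-.1,.015,.014),("lap",.452,.27,.0155,.034),("cap",.622,-.09,.014,.0245),("tall",.4454,.079,.042,.012),("short",.607,.2925,.05,.012)]:
        m=((np.hypot(P[...,0]-x,P[...,1]-y)<r+.008)&(abs(P[...,2]-h)<.0045)).astype(np.uint8)
        co,_=cv2.findContours(m,0,1);k=max(co,key=cv2.contourArea)
        if n=="short":
            (a,b)=cv2.minAreaRect(k)[0]; M=cv2.moments(cv2.convexHull(k));a,b=M["m10"]/M["m00"],M["m01"]/M["m00"]
        else: (a,b),_,_=cv2.fitEllipse(cv2.convexHull(k))
        X=ray(a,b,h,c);print(cn,n,X.round(4)[:2],"px",round(a,1),round(b,1),len(k))
    # posts: bright highest points
    for n,x,y,h in [("tall",.4454,.079,.07),("short",.607,.2925,.05)]:
        m=(np.hypot(P[...,0]-x,P[...,1]-y)<.015)&(P[...,2]>.03)&(P[...,2]<.08)
        print(cn,n,"post pts",m.sum(),P[m].mean(0).round(4) if m.any() else "")
```

```text
scene large [0.6224 0.0973] px 345.7 273.4 82
scene small [ 0.4584 -0.2845] px 115.1 258.3 60
scene spacer [ 0.4744 -0.1012] px 217.8 247.7 40
scene lap [0.4581 0.2665] px 394.8 204.3 37
scene cap [ 0.6287 -0.0924] px 241.1 293.2 40
scene tall [0.4515 0.0764] px 304.6 226.7 119
scene short [0.6128 0.2902] px 440.1 254.1 137
scene tall post pts 88 [0.4492 0.0775 0.0505]
scene short post pts 51 [0.611  0.2907 0.0404]
top large [0.617  0.0995] px 310.4 218.5 72
top small [ 0.4531 -0.2833] px 473.2 285.6 53
top spacer [ 0.4696 -0.0999] px 394.6 279.1 34
top lap [0.4526 0.2693] px 237.2 285.9 34
top cap [ 0.622  -0.0896] px 389.0 215.4 31
top tall [0.4454 0.079 ] px 319.0 289.6 105
top short [0.6069 0.2927] px 230.9 223.5 116
top tall post pts 18 [0.4444 0.079  0.0615]
top short post pts 19 [0.6057 0.2921 0.042 ]
```

The two views differ by a constant calibration shift, so relative distances hold. The lap must go 7.15 cm in x and 0.1 cm in y to be over the post.

Request:
step_arm([
  [1.5, 0.1, 0, 0, 0, 0, 0.2],
  [1.5, 0, 0, 0, 0, 0, 0.2],
  [1.5, 0, 0, 0, 0, 0, 0.2],
  [1.5, 0, 0, 0, 0, 0, 0.2],
  [1.15, 0, 0, 0, 0, 0, 0.2],
])

```text
time: 6.48
position: [0.6066, 0.2928, 0.0735]
tool_rot: [0.661, 3.071, 0.0]
ft_force: [-0.1, -0.8, -0.7]
grip_width: 0.329
grip_force: 15.0
```

Request:
step_arm([
  [0, 0, 0, 0, 0, 0, 0.2],
  [0, 0, 0, 0, 0, 0, 0.2],
  [0, 0, 0, 0, 0, 0, 0.2],
  [0, 0, 0, 0, 0, 0, 0.2],
  [0, 0, 0, 0, 0, 0, 0.2],
])

```text
time: 6.9
position: [0.605, 0.2934, 0.0736]
tool_rot: [-0.659, -3.071, -0.001]
ft_force: [0.5, 0.1, -0.5]
grip_width: 0.325
grip_force: 15.0
```

Request:
step_arm([
  [0, 0, -1, 0, 0, 0, 0.2],
  [0, 0, -1, 0, 0, 0, 0.2],
  [0, 0, -1, 0, 0, 0, 0.2],
  [0, 0, -1, 0, 0, 0, 0.2],
  [0, 0, -1, 0, 0, 0, 0.2],
])

```text
time: 7.32
position: [0.6052, 0.2927, 0.0216]
tool_rot: [-0.661, -3.07, 0.001]
ft_force: [0.1, 0.1, -0.7]
grip_width: 0.33
grip_force: 15.0
```

Post entered without contact force (underside ≈ 0.038). I lower the rest and release.

Request:
step_arm([
  [0, 0, -1, 0, 0, 0, 0.2],
  [0, 0, -1, 0, 0, 0, 0.2],
  [0, 0, -0.4, 0, 0, 0, 0.2],
  [0, 0, 0, 0, 0, 0, 0.2],
  [0, 0, 0, 0, 0, 0, 0.2],
])

```text
time: 7.73
position: [0.6059, 0.2929, -0.0008]
tool_rot: [-0.661, -3.071, 0.0]
ft_force: [-0.1, 0.5, 0.1]
grip_width: 0.329
grip_force: 15.0
```

Request:
step_arm([
  [0, 0, 0, 0, 0, 0, 0.5],
  [0, 0, 0, 0, 0, 0, 0.55],
  [0, 0, 0, 0, 0, 0, 0.55],
  [0, 0, 0, 0, 0, 0, 0.55],
  [0, 0, 0, 0, 0, 0, 0.55],
])

```text
time: 8.15
position: [0.6061, 0.2932, -0.0002]
tool_rot: [0.661, 3.071, 0.001]
ft_force: [0.0, 0.5, -0.8]
grip_width: 0.536
grip_force: 0.0
```

Request:
step_arm([
  [0, 0, 1, 0, 0, 0, 0.55],
  [0, 0, 2, 0, 0, 0, 0.55],
  [0, 0, 3, 0, 0, 0, 0.8],
  [0, 0, 3, 0, 0, 0, 0.9],
  [0, 0, 3, 0, 0, 0, 0.9],
])

```text
time: 8.57
position: [0.6057, 0.2929, 0.1215]
tool_rot: [0.661, 3.071, 0.0]
ft_force: [1.0, 0.8, -0.4]
grip_width: 0.694
grip_force: 0.0
```

Request:
step_arm([
  [0.2, -3.9, 0.2, 0, 0, 0, 0.9],
  [0.2, -3.9, 0.2, 0, 0, 0, 0.9],
  [0.2, -3.9, 0.2, 0, 0, 0, 0.9],
  [0.2, -3.9, 0.2, 0, 0, 0, 0.9],
  [0.2, -3.7, 0.2, 0, 0, 0, 0.9],
])

```text
time: 8.98
position: [0.6159, 0.0977, 0.1307]
tool_rot: [0.661, 3.07, 0.001]
ft_force: [0.4, 0.1, 0.5]
grip_width: 0.896
grip_force: 0.0
```

Request:
step_arm([
  [0, 0, 0, 0, 0, 0, 0.9],
  [0, 0, 0, 0, 0, 0, 0.9],
  [0, 0, 0, 0, 0, 0, 0.9],
  [0, 0, 0, 0, 0, 0, 0.9],
  [0, 0, 0, 0, 0, 0, 0.9],
])

```text
time: 9.4
position: [0.6156, 0.1022, 0.1294]
tool_rot: [-0.656, -3.072, -0.001]
ft_force: [-0.2, 0.5, -0.4]
grip_width: 0.898
grip_force: 0.0
```

Run:
```python
from h import *
look(.615,.1,.018,.029,"pics/w4.png")
im,d=ctrl.get_image("scene");cv2.imwrite("pics/s4.png",cv2.resize(im[160:300,340:520,::-1],None,fx=3,fy=3))
```

```text
tcp [0.6156 0.1022 0.1294] obj [0.6148 0.0997] px 314 227 diam mm [55.4 57. ] z 0.0179 cm to go [-0.08 -0.25]
```

View pics/s4.png

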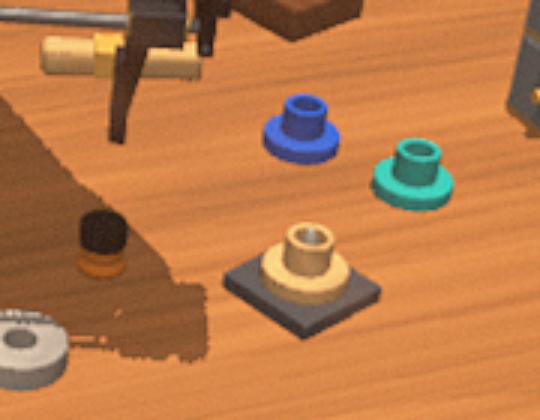

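The lap sits flat on the square base, crop (305,265). Next is the large wheel, with true tips at about z 4 mm (reading −0.029).

Request:
step_arm([
  [-0.1, -0.25, -3, 0, 0, 0, 0.9],
  [0, 0, -3, 0, 0, 0, 0.9],
  [0, 0, -3, 0, 0, 0, 0.9],
  [0, 0, -2.5, 0, 0, 0, 0.9],
  [0, 0, -1.5, 0, 0, 0, 0.9],
])

```text
time: 9.92
position: [0.6125, 0.0981, -0.004]
tool_rot: [-0.658, -3.068, 0.003]
ft_force: [-0.9, 0.4, 0.1]
grip_width: 0.899
grip_force: 0.0
```

Request:
step_arm([
  [0, 0, -1, 0, 0, 0, 0.9],
  [0, 0, -0.8, 0, 0, 0, 0.9],
  [0, 0, -0.6, 0, 0, 0, 0.9],
  [0, 0, -0.4, 0, 0, 0, 0.9],
  [0, 0, 0, 0, 0, 0, 0.9],
])

```text
time: 10.33
position: [0.6149, 0.0976, -0.0287]
tool_rot: [0.66, 3.071, 0.0]
ft_force: [0.5, -0.5, 0.6]
grip_width: 0.899
grip_force: 0.0
```

Request:
step_arm([
  [0, 0, 0, 0, 0, 0, 0.5],
  [0, 0, 0, 0, 0, 0, 0.5],
  [0, 0, 0, 0, 0, 0, 0.5],
  [0, 0, 0, 0, 0, 0, 0.5],
  [0, 0, 0, 0, 0, 0, 0.5],
], force=20)

```text
time: 10.75
position: [0.6155, 0.0979, -0.0279]
tool_rot: [0.66, 3.07, 0.002]
ft_force: [1.0, 0.1, 1.6]
grip_width: 0.652
grip_force: 20.0
```

Request:
step_arm([
  [0, 0, 0, 0, 0, 0, 0.5],
  [0, 0, 0, 0, 0, 0, 0.5],
  [0, 0, 0, 0, 0, 0, 0.5],
  [0, 0, 0, 0, 0, 0, 0.5],
  [0, 0, 0, 0, 0, 0, 0.5],
])

```text
time: 11.17
position: [0.6155, 0.0979, -0.0279]
tool_rot: [0.66, 3.07, 0.001]
ft_force: [0.5, 1.4, 5.1]
grip_width: 0.651
grip_force: 20.0
```

Request:
step_arm([
  [0, 0, 1, 0, 0, 0, 0.5],
  [0, 0, 2, 0, 0, 0, 0.5],
  [0, 0, 2.5, 0, 0, 0, 0.5],
  [0, 0, 2.5, 0, 0, 0, 0.5],
  [0, 0, 2, 0, 0, 0, 0.5],
])

```text
time: 11.58
position: [0.6144, 0.0968, 0.0727]
tool_rot: [-0.661, -3.071, 0.001]
ft_force: [0.3, 0.4, -1.2]
grip_width: 0.651
grip_force: 20.0
```

Request:
step_arm([
  [-2, -0.4, 0, 0, 0, 0, 0.5],
  [-2, -0.4, 0, 0, 0, 0, 0.5],
  [-2, -0.4, 0, 0, 0, 0, 0.5],
  [-2, -0.4, 0, 0, 0, 0, 0.5],
  [-2, -0.3, 0, 0, 0, 0, 0.5],
])

```text
time: 12.0
position: [0.5128, 0.0774, 0.0709]
tool_rot: [-0.661, -3.07, 0.002]
ft_force: [-0.4, 0.1, -0.8]
grip_width: 0.648
grip_force: 20.0
```

Request:
step_arm([
  [-2, 0, 0, 0, 0, 0, 0.5],
  [-2, 0, 0, 0, 0, 0, 0.5],
  [-2, 0, 0, 0, 0, 0, 0.5],
  [-1.1, 0, 0, 0, 0, 0, 0.5],
  [0, 0, 0, 0, 0, 0, 0.5],
])

```text
time: 12.42
position: [0.4411, 0.0782, 0.0709]
tool_rot: [-0.659, -3.069, 0.001]
ft_force: [-0.2, 0.9, -0.1]
grip_width: 0.645
grip_force: 20.0
```

Request:
step_arm([
  [0, 0, 0, 0, 0, 0, 0.5],
  [0, 0, 0, 0, 0, 0, 0.5],
  [0, 0, 0, 0, 0, 0, 0.5],
  [0, 0, 0, 0, 0, 0, 0.5],
  [0, 0, 0, 0, 0, 0, 0.5],
])

```text
time: 12.83
position: [0.4443, 0.0784, 0.0713]
tool_rot: [0.661, 3.071, -0.001]
ft_force: [-0.7, 0.5, -0.9]
grip_width: 0.645
grip_force: 20.0
```

Request:
step_arm([
  [0, 0.05, -1, 0, 0, 0, 0.5],
  [0, 0, -1, 0, 0, 0, 0.5],
  [0, 0, -1, 0, 0, 0, 0.5],
  [0, 0, -1, 0, 0, 0, 0.5],
  [0, 0, -1, 0, 0, 0, 0.5],
])

```text
time: 13.25
position: [0.4432, 0.0788, 0.0198]
tool_rot: [-0.66, -3.07, 0.001]
ft_force: [-0.1, 0.1, -1.0]
grip_width: 0.653
grip_force: 20.0
```

Request:
step_arm([
  [0, 0, -1, 0, 0, 0, 0.5],
  [0, 0, -1, 0, 0, 0, 0.5],
  [0, 0, -1, 0, 0, 0, 0.5],
  [0, 0, -0.4, 0, 0, 0, 0.5],
  [0, 0, 0, 0, 0, 0, 0.5],
])

```text
time: 13.67
position: [0.4428, 0.0787, -0.0139]
tool_rot: [-0.66, -3.069, 0.002]
ft_force: [-0.6, -0.5, -1.5]
grip_width: 0.651
grip_force: 20.0
```

Request:
step_arm([
  [0, 0, -0.1, 0, 0, 0, 0.5],
  [0, 0, 0, 0, 0, 0, 0.5],
  [0, 0, 0, 0, 0, 0, 0.5],
  [0, 0, 0, 0, 0, 0, 0.5],
  [0, 0, 0, 0, 0, 0, 0.5],
])

```text
time: 14.08
position: [0.4442, 0.0791, -0.0132]
tool_rot: [0.661, 3.071, 0.001]
ft_force: [0.6, 1.1, -0.6]
grip_width: 0.647
grip_force: 20.0
```

Request:
step_arm([
  [0, 0, -0.2, 0, 0, 0, 0.5],
  [0, 0, 0, 0, 0, 0, 0.5],
  [0, 0, 0, 0, 0, 0, 0.8],
  [0, 0, 0, 0, 0, 0, 0.8],
  [0, 0, 0, 0, 0, 0, 0.8],
])

```text
time: 14.5
position: [0.4441, 0.0791, -0.0154]
tool_rot: [0.661, 3.071, 0.0]
ft_force: [-0.1, 1.1, -0.7]
grip_width: 0.765
grip_force: 0.0
```

Request:
step_arm([
  [0, 0, 1, 0, 0, 0, 0.8],
  [0, 0, 2, 0, 0, 0, 0.8],
  [0, 0, 3.5, 0, 0, 0, 0.6],
  [0, 0, 4, 0, 0, 0, 0.6],
  [0, 0, 4, 0, 0, 0, 0.6],
])

```text
time: 14.92
position: [0.4432, 0.0786, 0.1315]
tool_rot: [-0.661, -3.071, 0.001]
ft_force: [0.8, 1.2, 0.2]
grip_width: 0.657
grip_force: 0.0
```

Request:
step_arm([
  [0.4, -3.6, 0, 0, 0, 0, 0.6],
  [0.5, -3.6, 0, 0, 0, 0, 0.6],
  [0.5, -3.6, 0, 0, 0, 0, 0.6],
  [0.5, -3.6, 0, 0, 0, 0, 0.6],
  [0.5, -3.5, 0, 0, 0, 0, 0.6],
])

```text
time: 15.33
position: [0.468, -0.1019, 0.1306]
tool_rot: [0.66, 3.07, 0.001]
ft_force: [-0.2, 0.2, 0.9]
grip_width: 0.598
grip_force: 0.0
```

Request:
step_arm([
  [0, 0, 0, 0, 0, 0, 0.6],
  [0, 0, 0, 0, 0, 0, 0.6],
  [0, 0, 0, 0, 0, 0, 0.6],
  [0, 0, 0, 0, 0, 0, 0.6],
  [0, 0, 0, 0, 0, 0, 0.6],
])

```text
time: 15.75
position: [0.4678, -0.0985, 0.1295]
tool_rot: [-0.657, -3.072, -0.001]
ft_force: [-0.5, 0.8, 0.3]
grip_width: 0.602
grip_force: 0.0
```

Run:
```python
from h import *
look(.4676,-.0995,.014,.015)
im,d=ctrl.get_image("top");P=cloud(d,cam("top"))
m=(np.hypot(P[...,0]-.445,P[...,1]-.079)<.04)&(abs(P[...,2]-.03)<.005)
k=max(cv2.findContours(m.astype(np.uint8),0,1)[0],key=cv2.contourArea);(a,b),s,_=cv2.fitEllipse(k)
print("wheel on arbor",ray(a,b,.03,cam("top")).round(4),s,np.median(P[m][:,2]), P[m][:,2].min().round(4),P[m][:,2].max().round(4))
```

```text
tcp [ 0.4678 -0.0985  0.1295] obj [ 0.4671 -0.1003] px 315 225 diam mm [28.7 29.2] z 0.0138 cm to go [-0.08 -0.18]
wheel on arbor [0.4448 0.0787 0.03  ] (23.338563919067383, 23.904394149780273) 0.029080788793322876 0.0251 0.0348
```

The wheel is down at height 0.029–0.03, centred within 1 mm. I grasp the spacer next.

Request:
step_arm([
  [-0.1, -0.2, -3, 0, 0, 0, 0.6],
  [0, 0, -3, 0, 0, 0, 0.6],
  [0, 0, -3, 0, 0, 0, 0.6],
  [0, 0, -2.5, 0, 0, 0, 0.6],
  [0, 0, -1.5, 0, 0, 0, 0.6],
])

```text
time: 16.27
position: [0.4649, -0.101, -0.0033]
tool_rot: [-0.658, -3.068, 0.001]
ft_force: [-0.6, 0.0, -0.5]
grip_width: 0.601
grip_force: 0.0
```

Request:
step_arm([
  [0, 0, -1, 0, 0, 0, 0.6],
  [0, 0, -0.8, 0, 0, 0, 0.6],
  [0, 0, -0.6, 0, 0, 0, 0.6],
  [0, 0, -0.4, 0, 0, 0, 0.6],
  [0, 0, 0, 0, 0, 0, 0.6],
])

```text
time: 16.68
position: [0.467, -0.1019, -0.0287]
tool_rot: [0.66, 3.071, 0.0]
ft_force: [0.1, 0.5, 0.4]
grip_width: 0.603
grip_force: 0.0
```

Request:
step_arm([
  [0, 0, 0, 0, 0, 0, 0.2],
  [0, 0, 0, 0, 0, 0, 0.2],
  [0, 0, 0, 0, 0, 0, 0.2],
  [0, 0, 0, 0, 0, 0, 0.2],
  [0, 0, 0, 0, 0, 0, 0.2],
], force=12)

```text
time: 17.1
position: [0.4672, -0.1019, -0.0282]
tool_rot: [0.66, 3.071, 0.001]
ft_force: [-1.0, 0.4, 1.4]
grip_width: 0.333
grip_force: 12.0
```

Request:
step_arm([
  [0, 0, 0, 0, 0, 0, 0.2],
  [0, 0, 0, 0, 0, 0, 0.2],
  [0, 0, 0, 0, 0, 0, 0.2],
  [0, 0, 0, 0, 0, 0, 0.2],
  [0, 0, 0, 0, 0, 0, 0.2],
])

```text
time: 17.52
position: [0.4672, -0.1019, -0.0282]
tool_rot: [0.661, 3.071, 0.001]
ft_force: [-1.3, -0.6, 5.7]
grip_width: 0.335
grip_force: 12.0
```

Request:
step_arm([
  [0, 0, 1, 0, 0, 0, 0.2],
  [0, 0, 2, 0, 0, 0, 0.2],
  [0, 0, 3, 0, 0, 0, 0.2],
  [0, 0, 3, 0, 0, 0, 0.2],
  [0, 0, 2, 0, 0, 0, 0.2],
])

```text
time: 17.93
position: [0.4675, -0.1026, 0.0841]
tool_rot: [0.661, 3.069, 0.0]
ft_force: [1.1, 0.3, 0.3]
grip_width: 0.333
grip_force: 12.0
```

Request:
step_arm([
  [-0.4, 2.5, 0, 0, 0, 0, 0.2],
  [-0.4, 2.5, 0, 0, 0, 0, 0.2],
  [-0.4, 2.5, 0, 0, 0, 0, 0.2],
  [-0.4, 2.5, 0, 0, 0, 0, 0.2],
  [-0.4, 2.5, 0, 0, 0, 0, 0.2],
])

```text
time: 18.35
position: [0.4462, 0.0238, 0.0817]
tool_rot: [0.661, 3.071, -0.0]
ft_force: [0.8, -0.8, -0.0]
grip_width: 0.33
grip_force: 12.0
```

Request:
step_arm([
  [-0.35, 2.5, 0, 0, 0, 0, 0.2],
  [0, 2, 0, 0, 0, 0, 0.2],
  [0, 1.1, 0, 0, 0, 0, 0.2],
  [0, 0, 0, 0, 0, 0, 0.2],
  [0, 0, 0, 0, 0, 0, 0.2],
])

```text
time: 18.77
position: [0.4433, 0.0783, 0.0814]
tool_rot: [0.66, 3.071, -0.001]
ft_force: [-0.1, -0.4, -0.4]
grip_width: 0.332
grip_force: 12.0
```

Request:
step_arm([
  [0, 0, 0, 0, 0, 0, 0.2],
  [0, 0, 0, 0, 0, 0, 0.2],
  [0, 0, 0, 0, 0, 0, 0.2],
  [0, 0, 0, 0, 0, 0, 0.2],
  [0, 0, 0, 0, 0, 0, 0.2],
])

```text
time: 19.18
position: [0.4434, 0.0784, 0.0814]
tool_rot: [0.662, 3.071, -0.0]
ft_force: [-0.6, -0.1, -0.7]
grip_width: 0.33
grip_force: 12.0
```

Request:
step_arm([
  [0.05, 0.1, -1, 0, 0, 0, 0.2],
  [0, 0, -1, 0, 0, 0, 0.2],
  [0, 0, -1, 0, 0, 0, 0.2],
  [0, 0, -1, 0, 0, 0, 0.2],
  [0, 0, -1, 0, 0, 0, 0.2],
])

```text
time: 19.6
position: [0.4432, 0.0798, 0.0298]
tool_rot: [-0.66, -3.07, 0.001]
ft_force: [-0.5, 0.8, -0.4]
grip_width: 0.333
grip_force: 12.0
```

Request:
step_arm([
  [0, 0, -1, 0, 0, 0, 0.2],
  [0, 0, -1, 0, 0, 0, 0.2],
  [0, 0, -0.5, 0, 0, 0, 0.2],
  [0, 0, -0.3, 0, 0, 0, 0.2],
  [0, 0, 0, 0, 0, 0, 0.2],
])

```text
time: 20.02
position: [0.4434, 0.0798, 0.0027]
tool_rot: [-0.661, -3.07, 0.001]
ft_force: [0.6, -0.1, 0.5]
grip_width: 0.331
grip_force: 12.0
```

Request:
step_arm([
  [0, 0, 0, 0, 0, 0, 0.2],
  [0, 0, 0, 0, 0, 0, 0.2],
  [0, 0, 0, 0, 0, 0, 0.2],
  [0, 0, 0, 0, 0, 0, 0.2],
  [0, 0, 0, 0, 0, 0, 0.2],
])

```text
time: 20.43
position: [0.4441, 0.0801, 0.0037]
tool_rot: [0.661, 3.071, 0.001]
ft_force: [0.6, -0.1, 0.3]
grip_width: 0.336
grip_force: 12.0
```

Request:
step_arm([
  [0, 0, -0.15, 0, 0, 0, 0.2],
  [0, 0, 0, 0, 0, 0, 0.2],
  [0, 0, 0, 0, 0, 0, 0.5],
  [0, 0, 0, 0, 0, 0, 0.5],
  [0, 0, 0, 0, 0, 0, 0.5],
])

```text
time: 20.85
position: [0.4438, 0.08, 0.0019]
tool_rot: [0.661, 3.071, 0.0]
ft_force: [-0.1, 0.0, -0.3]
grip_width: 0.459
grip_force: 0.0
```

Request:
step_arm([
  [0, 0, 1, 0, 0, 0, 0.5],
  [0, 0, 2, 0, 0, 0, 0.5],
  [0, 0, 3, 0, 0, 0, 0.7],
  [0, 0, 3.5, 0, 0, 0, 0.75],
  [0, 0, 3.5, 0, 0, 0, 0.75],
])

```text
time: 21.27
position: [0.4433, 0.0796, 0.1338]
tool_rot: [-0.661, -3.071, 0.001]
ft_force: [0.5, 1.1, 0.1]
grip_width: 0.646
grip_force: 0.0
```

Request:
step_arm([
  [0.1, -3.6, 0, 0, 0, 0, 0.75],
  [0.1, -3.6, 0, 0, 0, 0, 0.75],
  [0, -3.6, 0, 0, 0, 0, 0.75],
  [0.1, -3.6, 0, 0, 0, 0, 0.75],
  [0, -3.6, 0, 0, 0, 0, 0.75],
])

```text
time: 21.68
position: [0.4468, -0.1017, 0.133]
tool_rot: [0.66, 3.07, 0.001]
ft_force: [0.8, 1.0, 0.9]
grip_width: 0.751
grip_force: 0.0
```

Request:
step_arm([
  [0.1, -3.6, 0, 0, 0, 0, 0.75],
  [0.1, -3.6, 0, 0, 0, 0, 0.75],
  [0, -3.6, 0, 0, 0, 0, 0.75],
  [0.1, -3.6, 0, 0, 0, 0, 0.75],
  [0.1, -3.6, 0, 0, 0, 0, 0.75],
])

```text
time: 22.1
position: [0.4508, -0.2817, 0.133]
tool_rot: [0.66, 3.07, 0.001]
ft_force: [1.8, 0.4, -0.2]
grip_width: 0.751
grip_force: 0.0
```

Request:
step_arm([
  [0, 0, 0, 0, 0, 0, 0.75],
  [0, 0, 0, 0, 0, 0, 0.75],
  [0, 0, 0, 0, 0, 0, 0.75],
  [0, 0, 0, 0, 0, 0, 0.75],
  [0, 0, 0, 0, 0, 0, 0.75],
])

```text
time: 22.52
position: [0.4513, -0.2783, 0.132]
tool_rot: [0.657, 3.072, 0.002]
ft_force: [0.2, 0.2, 1.1]
grip_width: 0.752
grip_force: 0.0
```

```bash
cat >> h.py <<'E'
def stack(h,r=.04,x=.445,y=.079):
    im,d=ctrl.get_image("top");c=cam("top");P=cloud(d,c)
    m=(np.hypot(P[...,0]-x,P[...,1]-y)<r)&(abs(P[...,2]-h)<.006)
    k=max(cv2.findContours(m.astype(np.uint8),0,1)[0],key=cv2.contourArea);(a,b),s,_=cv2.fitEllipse(k)
    print("stack",ray(a,b,h,c).round(4),np.round(s,1),"z",np.percentile(P[m][:,2],[5,50,95]).round(4))
E
python3 - <<'E'
from h import *
look(.4511,-.2828,.018,.022)
stack(.044)
E
```

```text
tcp [ 0.4513 -0.2783  0.132 ] obj [ 0.4507 -0.2844] px 311 228 diam mm [41.8 43.1] z 0.0179 cm to go [-0.07 -0.62]
stack [0.4456 0.0798 0.044 ] [11.6 12.1] z [0.0389 0.0428 0.0471]
```

Request:
step_arm([
  [-0.1, -0.5, -3, 0, 0, 0, 0.75],
  [0, 0, -3, 0, 0, 0, 0.75],
  [0, 0, -3, 0, 0, 0, 0.75],
  [0, 0, -2.5, 0, 0, 0, 0.75],
  [0, 0, -1.5, 0, 0, 0, 0.75],
])

```text
time: 23.03
position: [0.4484, -0.2831, -0.0008]
tool_rot: [-0.658, -3.068, -0.002]
ft_force: [-0.1, 0.6, -0.4]
grip_width: 0.75
grip_force: 0.0
```

Request:
step_arm([
  [0, 0, -1, 0, 0, 0, 0.75],
  [0, 0, -0.9, 0, 0, 0, 0.75],
  [0, 0, -0.7, 0, 0, 0, 0.75],
  [0, 0, -0.5, 0, 0, 0, 0.75],
  [0, 0, 0, 0, 0, 0, 0.75],
])

```text
time: 23.45
position: [0.4498, -0.2848, -0.0294]
tool_rot: [-0.66, -3.071, -0.0]
ft_force: [-0.1, -0.3, -0.1]
grip_width: 0.751
grip_force: 0.0
```

Request:
step_arm([
  [0, 0, 0, 0, 0, 0, 0.35],
  [0, 0, 0, 0, 0, 0, 0.35],
  [0, 0, 0, 0, 0, 0, 0.35],
  [0, 0, 0, 0, 0, 0, 0.35],
  [0, 0, 0, 0, 0, 0, 0.35],
], force=15)

```text
time: 23.87
position: [0.4503, -0.2851, -0.0286]
tool_rot: [0.661, 3.07, 0.0]
ft_force: [-0.4, 0.2, 1.2]
grip_width: 0.498
grip_force: 15.0
```

Request:
step_arm([
  [0, 0, 0, 0, 0, 0, 0.35],
  [0, 0, 0, 0, 0, 0, 0.35],
  [0, 0, 0, 0, 0, 0, 0.35],
  [0, 0, 0, 0, 0, 0, 0.35],
  [0, 0, 0, 0, 0, 0, 0.35],
])

```text
time: 24.28
position: [0.4503, -0.2851, -0.0287]
tool_rot: [0.66, 3.071, 0.0]
ft_force: [-0.4, 0.7, 5.0]
grip_width: 0.499
grip_force: 15.0
```

Request:
step_arm([
  [0, 0, 1, 0, 0, 0, 0.35],
  [0, 0, 2, 0, 0, 0, 0.35],
  [0, 0, 3, 0, 0, 0, 0.35],
  [0, 0, 3, 0, 0, 0, 0.35],
  [0, 0, 3, 0, 0, 0, 0.35],
])

```text
time: 24.7
position: [0.4489, -0.2851, 0.092]
tool_rot: [-0.661, -3.07, 0.001]
ft_force: [0.8, 0.8, -0.6]
grip_width: 0.497
grip_force: 15.0
```

Request:
step_arm([
  [-0.1, 2, 0, 0, 0, 0, 0.35],
  [-0.1, 3, 0, 0, 0, 0, 0.35],
  [-0.1, 3, 0, 0, 0, 0, 0.35],
  [-0.1, 3, 0, 0, 0, 0, 0.35],
  [-0.1, 3, 0, 0, 0, 0, 0.35],
])

```text
time: 25.12
position: [0.4442, -0.1439, 0.0911]
tool_rot: [0.662, 3.071, -0.0]
ft_force: [0.6, -0.4, -1.5]
grip_width: 0.5
grip_force: 15.0
```

Request:
step_arm([
  [-0.1, 3, 0, 0, 0, 0, 0.35],
  [0, 3, 0, 0, 0, 0, 0.35],
  [0, 3, 0, 0, 0, 0, 0.35],
  [0, 3, 0, 0, 0, 0, 0.35],
  [0, 3, 0, 0, 0, 0, 0.35],
])

```text
time: 25.53
position: [0.4434, 0.0061, 0.0911]
tool_rot: [0.661, 3.071, 0.0]
ft_force: [0.2, -0.8, -0.6]
grip_width: 0.503
grip_force: 15.0
```

Request:
step_arm([
  [0, 3, 0, 0, 0, 0, 0.35],
  [0, 2.4, 0, 0, 0, 0, 0.35],
  [0, 2, 0, 0, 0, 0, 0.35],
  [0, 0, 0, 0, 0, 0, 0.35],
  [0, 0, 0, 0, 0, 0, 0.35],
])

```text
time: 25.95
position: [0.4435, 0.0794, 0.0909]
tool_rot: [0.657, 3.072, -0.001]
ft_force: [0.2, -0.5, -1.2]
grip_width: 0.5
grip_force: 15.0
```

Request:
step_arm([
  [0, 0, 0, 0, 0, 0, 0.35],
  [0, 0, 0, 0, 0, 0, 0.35],
  [0, 0, 0, 0, 0, 0, 0.35],
  [0, 0, 0, 0, 0, 0, 0.35],
  [0, 0, 0, 0, 0, 0, 0.35],
])

```text
time: 26.37
position: [0.4439, 0.0784, 0.0909]
tool_rot: [0.663, 3.071, 0.0]
ft_force: [-0.7, -0.5, -1.0]
grip_width: 0.497
grip_force: 15.0
```

Request:
step_arm([
  [0, 0.1, -1.5, 0, 0, 0, 0.35],
  [0, 0, -1.5, 0, 0, 0, 0.35],
  [0, 0, -1, 0, 0, 0, 0.35],
  [0, 0, -1, 0, 0, 0, 0.35],
  [0, 0, -1, 0, 0, 0, 0.35],
])

```text
time: 26.78
position: [0.4439, 0.0799, 0.0302]
tool_rot: [0.661, 3.071, 0.0]
ft_force: [-0.0, -0.2, 0.1]
grip_width: 0.497
grip_force: 15.0
```

Request:
step_arm([
  [0, 0, -0.7, 0, 0, 0, 0.35],
  [0, 0, -0.5, 0, 0, 0, 0.35],
  [0, 0, -0.2, 0, 0, 0, 0.35],
  [0, 0, 0, 0, 0, 0, 0.35],
  [0, 0, 0, 0, 0, 0, 0.35],
])

```text
time: 27.2
position: [0.4442, 0.0801, 0.0171]
tool_rot: [0.661, 3.071, 0.0]
ft_force: [-0.0, 0.3, -1.5]
grip_width: 0.496
grip_force: 15.0
```

Request:
step_arm([
  [0, 0, -0.1, 0, 0, 0, 0.35],
  [0, 0, 0, 0, 0, 0, 0.35],
  [0, 0, 0, 0, 0, 0, 0.35],
  [0, 0, 0, 0, 0, 0, 0.35],
  [0, 0, 0, 0, 0, 0, 0.35],
])

```text
time: 27.62
position: [0.4439, 0.0801, 0.0161]
tool_rot: [0.661, 3.071, 0.0]
ft_force: [-0.5, -1.3, -0.2]
grip_width: 0.501
grip_force: 15.0
```

Request:
step_arm([
  [0, 0, -0.05, 0, 0, 0, 0.35],
  [0, 0, 0, 0, 0, 0, 0.35],
  [0, 0, 0, 0, 0, 0, 0.65],
  [0, 0, 0, 0, 0, 0, 0.65],
  [0, 0, 0, 0, 0, 0, 0.65],
])

```text
time: 28.03
position: [0.4439, 0.08, 0.0155]
tool_rot: [0.661, 3.071, 0.0]
ft_force: [0.7, -0.2, -0.4]
grip_width: 0.619
grip_force: 0.0
```

Request:
step_arm([
  [0, 0, 1, 0, 0, 0, 0.65],
  [0, 0, 2, 0, 0, 0, 0.65],
  [0, 0, 2.5, 0, 0, 0, 0.65],
  [0, 0, 3, 0, 0, 0, 0.6],
  [0, 0, 3, 0, 0, 0, 0.6],
])

```text
time: 28.45
position: [0.4435, 0.0797, 0.1322]
tool_rot: [-0.661, -3.071, 0.0]
ft_force: [1.4, 1.0, 1.1]
grip_width: 0.612
grip_force: 0.0
```

Request:
step_arm([
  [1.7, -1.7, 0, 0, 0, 0, 0.6],
  [2.2, -2.1, 0, 0, 0, 0, 0.6],
  [2.5, -2.4, 0, 0, 0, 0, 0.6],
  [2.5, -2.4, 0, 0, 0, 0, 0.6],
  [2.5, -2.4, 0, 0, 0, 0, 0.6],
])

```text
time: 28.87
position: [0.5591, -0.0309, 0.1316]
tool_rot: [0.659, 3.07, 0.001]
ft_force: [0.8, -0.1, 0.0]
grip_width: 0.602
grip_force: 0.0
```

Request:
step_arm([
  [2.5, -2.4, 0, 0, 0, 0, 0.6],
  [2.2, -2.1, 0, 0, 0, 0, 0.6],
  [1.5, -1.5, 0, 0, 0, 0, 0.6],
  [0, 0, 0, 0, 0, 0, 0.6],
  [0, 0, 0, 0, 0, 0, 0.6],
])

```text
time: 29.28
position: [0.6199, -0.0913, 0.1306]
tool_rot: [-0.664, -3.07, 0.001]
ft_force: [0.4, 0.5, 0.0]
grip_width: 0.599
grip_force: 0.0
```

Request:
step_arm([
  [0, 0, 0, 0, 0, 0, 0.6],
  [0, 0, 0, 0, 0, 0, 0.6],
  [0, 0, 0, 0, 0, 0, 0.6],
  [0, 0, 0, 0, 0, 0, 0.6],
  [0, 0, 0, 0, 0, 0, 0.6],
])

```text
time: 29.7
position: [0.6197, -0.0892, 0.1307]
tool_rot: [0.659, 3.071, 0.001]
ft_force: [0.2, -0.4, 0.1]
grip_width: 0.599
grip_force: 0.0
```

Run:
```python
from h import *
look(.62,-.0895,.0245,.014)
look(.62,-.0895,.0225,.014,lo=.005)
stack(.062)
im,d=ctrl.get_image("scene");cv2.imwrite("pics/s5.png",cv2.resize(im[160:300,240:420,::-1],None,fx=3,fy=3))
```

```text
tcp [ 0.6197 -0.0892  0.1307] obj [ 0.6202 -0.0909] px 315 229 diam mm [26.3 27. ] z 0.0238 cm to go [ 0.05 -0.17]
tcp [ 0.6197 -0.0894  0.1306] obj [ 0.6202 -0.0909] px 316 228 diam mm [27.1 27.2] z 0.0238 cm to go [ 0.05 -0.15]
stack [0.4464 0.0795 0.062 ] [18.  18.4] z [0.0576 0.0611 0.0646]
```

View pics/s5.png

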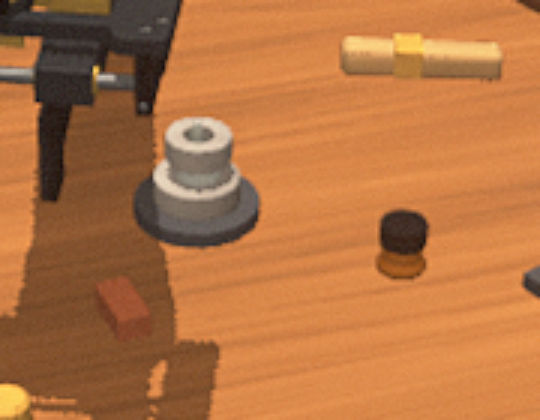

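The stack stands straight at crop (198,165), with large wheel, spacer and small wheel in order. Now the cap.

Request:
step_arm([
  [0, -0.1, -3, 0, 0, 0, 0.6],
  [0, 0, -3, 0, 0, 0, 0.6],
  [0, 0, -3, 0, 0, 0, 0.6],
  [0, 0, -2.5, 0, 0, 0, 0.6],
  [0, 0, -1.5, 0, 0, 0, 0.6],
])

```text
time: 30.32
position: [0.6177, -0.0906, -0.0029]
tool_rot: [-0.66, -3.067, 0.001]
ft_force: [-0.6, 0.4, -0.3]
grip_width: 0.603
grip_force: 0.0
```

Request:
step_arm([
  [0, 0, -1, 0, 0, 0, 0.6],
  [0, 0, -0.8, 0, 0, 0, 0.6],
  [0, 0, -0.6, 0, 0, 0, 0.6],
  [0, 0, -0.3, 0, 0, 0, 0.6],
  [0, 0, 0, 0, 0, 0, 0.6],
])

```text
time: 30.73
position: [0.6201, -0.091, -0.0265]
tool_rot: [0.661, 3.071, 0.0]
ft_force: [-0.1, 0.1, 0.1]
grip_width: 0.6
grip_force: 0.0
```

Request:
step_arm([
  [0, 0, 0, 0, 0, 0, 0.18],
  [0, 0, 0, 0, 0, 0, 0.18],
  [0, 0, 0, 0, 0, 0, 0.18],
  [0, 0, 0, 0, 0, 0, 0.18],
  [0, 0, 0, 0, 0, 0, 0.18],
], force=20)

```text
time: 31.15
position: [0.6202, -0.0909, -0.0262]
tool_rot: [0.66, 3.071, 0.001]
ft_force: [-0.1, -0.4, 2.1]
grip_width: 0.311
grip_force: 20.3
```

Request:
step_arm([
  [0, 0, 0, 0, 0, 0, 0.18],
  [0, 0, 0, 0, 0, 0, 0.18],
  [0, 0, 0, 0, 0, 0, 0.18],
  [0, 0, 0, 0, 0, 0, 0.18],
  [0, 0, 0, 0, 0, 0, 0.18],
])

```text
time: 31.57
position: [0.6201, -0.091, -0.0262]
tool_rot: [0.661, 3.071, 0.0]
ft_force: [-1.7, 1.0, 3.9]
grip_width: 0.313
grip_force: 20.0
```

Request:
step_arm([
  [0, 0, 1, 0, 0, 0, 0.18],
  [0, 0, 2.5, 0, 0, 0, 0.18],
  [0, 0, 3, 0, 0, 0, 0.18],
  [0, 0, 3, 0, 0, 0, 0.18],
  [0, 0, 3, 0, 0, 0, 0.18],
])

```text
time: 31.98
position: [0.6191, -0.0912, 0.0995]
tool_rot: [-0.661, -3.07, 0.001]
ft_force: [0.8, -0.1, -1.0]
grip_width: 0.308
grip_force: 20.0
```

Request:
step_arm([
  [-1.7, 1.7, 0, 0, 0, 0, 0.18],
  [-2.2, 2.1, 0, 0, 0, 0, 0.18],
  [-2.2, 2.1, 0, 0, 0, 0, 0.18],
  [-2.2, 2.1, 0, 0, 0, 0, 0.18],
  [-2.2, 2.1, 0, 0, 0, 0, 0.18],
])

```text
time: 32.4
position: [0.5133, 0.0105, 0.0984]
tool_rot: [-0.661, -3.071, 0.0]
ft_force: [0.1, 0.7, -0.0]
grip_width: 0.31
grip_force: 20.0
```

Request:
step_arm([
  [-2.2, 2.1, 0, 0, 0, 0, 0.18],
  [-2.2, 2.1, 0, 0, 0, 0, 0.18],
  [-1.7, 1.7, 0, 0, 0, 0, 0.18],
  [-1, 1, 0, 0, 0, 0, 0.18],
  [0, 0, 0, 0, 0, 0, 0.18],
])

```text
time: 32.82
position: [0.4413, 0.0815, 0.0983]
tool_rot: [-0.653, -3.071, -0.002]
ft_force: [-0.2, 0.1, -0.4]
grip_width: 0.31
grip_force: 20.0
```

Request:
step_arm([
  [0, 0, 0, 0, 0, 0, 0.18],
  [0, 0, 0, 0, 0, 0, 0.18],
  [0, 0, 0, 0, 0, 0, 0.18],
  [0, 0, 0, 0, 0, 0, 0.18],
  [0, 0, 0, 0, 0, 0, 0.18],
])

```text
time: 33.23
position: [0.4443, 0.0782, 0.0983]
tool_rot: [0.663, 3.071, -0.001]
ft_force: [-0.3, 0.0, -1.3]
grip_width: 0.31
grip_force: 20.0
```

Request:
step_arm([
  [-0.05, 0.1, -1.3, 0, 0, 0, 0.18],
  [0, 0, -1.2, 0, 0, 0, 0.18],
  [0, 0, -1, 0, 0, 0, 0.18],
  [0, 0, -0.7, 0, 0, 0, 0.18],
  [0, 0, -0.5, 0, 0, 0, 0.18],
])

```text
time: 33.65
position: [0.443, 0.0796, 0.0504]
tool_rot: [-0.661, -3.07, 0.001]
ft_force: [-0.7, -0.3, -1.5]
grip_width: 0.307
grip_force: 20.0
```

Request:
step_arm([
  [0, 0, -0.5, 0, 0, 0, 0.18],
  [0, 0, -0.4, 0, 0, 0, 0.18],
  [0, 0, -0.3, 0, 0, 0, 0.18],
  [0, 0, -0.2, 0, 0, 0, 0.18],
  [0, 0, 0, 0, 0, 0, 0.18],
])

```text
time: 34.07
position: [0.4432, 0.08, 0.0372]
tool_rot: [-0.661, -3.071, 0.0]
ft_force: [-0.5, 0.5, -1.4]
grip_width: 0.306
grip_force: 20.0
```

Request:
step_arm([
  [0, 0, -0.1, 0, 0, 0, 0.18],
  [0, 0, 0, 0, 0, 0, 0.18],
  [0, 0, 0, 0, 0, 0, 0.18],
  [0, 0, 0, 0, 0, 0, 0.18],
  [0, 0, 0, 0, 0, 0, 0.18],
])

```text
time: 34.48
position: [0.4434, 0.0801, 0.0365]
tool_rot: [0.661, 3.071, 0.0]
ft_force: [-0.1, -0.3, -0.8]
grip_width: 0.308
grip_force: 20.0
```

Underside is at about 0.0627, so I release and clear out.

Request:
step_arm([
  [0, 0, -0.05, 0, 0, 0, 0.18],
  [0, 0, 0, 0, 0, 0, 0.18],
  [0, 0, 0, 0, 0, 0, 0.55],
  [0, 0, 0, 0, 0, 0, 0.55],
  [0, 0, 0, 0, 0, 0, 0.55],
])

```text
time: 34.9
position: [0.4435, 0.0801, 0.036]
tool_rot: [0.661, 3.071, 0.0]
ft_force: [0.3, -1.0, 0.7]
grip_width: 0.459
grip_force: 0.0
```

Request:
step_arm([
  [0, 0, 1, 0, 0, 0, 0.55],
  [0, 0, 2, 0, 0, 0, 0.55],
  [0, 0, 3, 0, 0, 0, 0.55],
  [0, 0, 3, 0, 0, 0, 0.55],
  [0, 0, 3, 0, 0, 0, 0.55],
])

```text
time: 35.32
position: [0.4431, 0.0798, 0.158]
tool_rot: [0.661, 3.071, 0.0]
ft_force: [0.6, -0.6, 0.1]
grip_width: 0.546
grip_force: 0.0
```

Request:
step_arm([
  [1, -3, 0, 0, 0, 0, 0.55],
  [1, -3, 0, 0, 0, 0, 0.55],
  [1, -3, 0, 0, 0, 0, 0.55],
  [1, -3, 0, 0, 0, 0, 0.55],
  [0, -2, 0, 0, 0, 0, 0.55],
])

```text
time: 35.73
position: [0.4848, -0.0634, 0.1572]
tool_rot: [0.664, 3.068, -0.001]
ft_force: [0.1, -0.3, -0.2]
grip_width: 0.549
grip_force: 0.0
```

Request:
step_arm([
  [0, 0, 0, 0, 0, 0, 0.55],
  [0, 0, 0, 0, 0, 0, 0.55],
  [0, 0, 0, 0, 0, 0, 0.55],
  [0, 0, 0, 0, 0, 0, 0.55],
  [0, 0, 0, 0, 0, 0, 0.55],
])

```text
time: 36.15
position: [0.4833, -0.0586, 0.156]
tool_rot: [-0.657, -3.072, -0.001]
ft_force: [0.1, -0.2, -0.0]
grip_width: 0.551
grip_force: 0.0
```

Run:
```python
from h import *
stack(.0865,.02); stack(.046,.02,.607,.2925)
im,d=ctrl.get_image("scene");cv2.imwrite("pics/s6.png",cv2.resize(im[160:300,260:500,::-1],None,fx=3,fy=3))
```

```text
stack [0.4455 0.0794 0.0865] [11.2 11.4] z [0.0814 0.0848 0.0881]
stack [0.6076 0.2923 0.046 ] [11.6 11.8] z [0.0414 0.0448 0.0484]
```

View pics/s6.png

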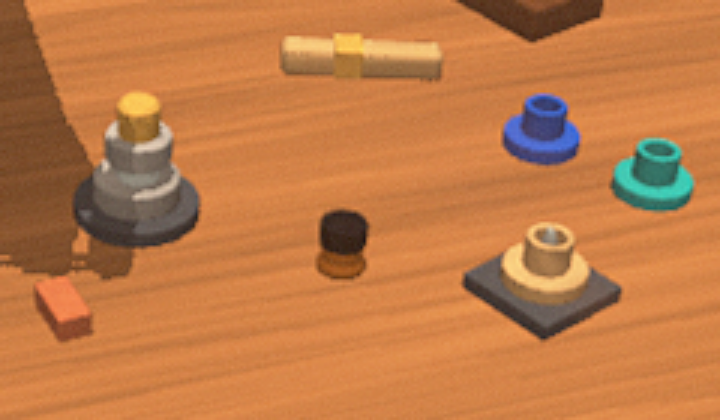

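The full stack stands at crop (138,165) with the cap on top at the right height. The lap is flat on the short arbor at (545,265). I hand in.

```bash
python3 -c "
from bench import ctrl
print(ctrl.close_job())"
```

```text
the job is handed in; nothing more can be done
None
```

Both arbors are made up as asked and handed in at about 36 s: the tall one carries large wheel, spacer, small wheel and cap, the short one the wooden lap hub up, and the last camera check showed every part seated and let go.

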